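# Hold a magnifying glass over a clamped medal

## Robot

A 6-joint arm with a two-finger parallel gripper is mounted at the origin on a cart in front of the work surface, level with it; the furniture and walls round the work are solid. World frame = base frame: x ahead of the robot, y to its left, z up, the work surface at z = 0. Lengths are in m, angles in rad, forces in N, time in s.
With the tool pointing down it reaches from about 0.35 to 0.775 m from the base axis. Payload 7.3 kg.
Tool frame: the origin (TCP) lies at the very end of the fingers, on their centre line; the grasp point (between the pads) lies 19 mm behind it; z points along the fingers, y is the line along which they close (so a half turn about z gives the same grasp; the last joint's range is limited). The gripper opens to 92 mm and grips with 3 to 60 N. Pads are 19 mm wide; open, the fingers measure 130 mm over their backs; the gripper's body (75 mm by 190 mm) begins 47 mm behind the grasp point.
Start: joints at [1.114, 0.342, 1.524, -0, 1.275, -0.146], TCP at [0.161, 0.5, 0.205] pointing down, gripper open.
Joint ranges: [-2.53, 2.53], [-0.77, 2.02], [0.04, 2.7], [-1, 4.14], [0.28, 2.66], [-3.11, 3.11]. Speed limits (rad/s): [2.57, 2.57, 3.14, 3.14, 3.14, 3.14].

## Interface

Orientations are given as [roll, pitch, yaw] about the fixed x, y, z axes, in that order (R = Rz(yaw) Ry(pitch) Rx(roll)).
In Python, from cell import robot gives the robot as it stands. The module is installed in compiled form; this text tells all that it offers.
- The arm moves only by the tool arm_command, never from a script. Its argument "moves" is a list of rows, each a list of 3 entries, a list of its own where there are three numbers: the shift along the tool's x, y, z in m, then the turn, a rotation vector about the tool's x, y, z in rad, then the finger opening in m, from 0 to 0.0918. In form: [[[dx, dy, dz], [ax, ay, az], claw], ...]. A call has exactly 5 rows; each row is the pose to reach, as a shift and turn from the pose commanded when the call began, along the tool's axes at that moment; what a row does not reach only later rows make up. A row lasts 1/10 s, in which the tool goes at most 50 mm and 8.59 degrees, less where a joint would pass 70% of its speed; a pose out of reach is approached as far as the arm can. A call with a gripper value outside its range is refused whole. The fingers move at their own pace and stop on an object; "squeeze" is the grip in N (left out, the last holds). Time passes only in rows, so rows that repeat a pose let the fingers close, or fill a call up. It gives the time, the measured TCP pose, the force, the opening and the grip force at its end, in the units of the state.
- robot.observe(): the state, without advancing time (a new reading comes with each control period).
- robot.read_camera(name): name is "side" or "top" or "wrist"; returns the picture (400x640x3 uint8, red, green, blue); there is no depth.
- robot.camera_model(name): a dict with "fx", "fy", "cx", "cy" (pixels), "R" (3x3) and "t" (3): a world point X has camera coordinates R X + t. Camera axes: x right, y down, z forward; pixel columns grow to the right and rows downward; lengths in m; the calibration is good to about 2 mm. The wrist camera is an equidistant fisheye: a pixel r from the principal point sees the ray r / f radians off the axis. A picture is of the moment at which its call begins: read the wrist's pose just before it. camera_model takes no time and is no camera call; for the wrist camera it gives the pose at the moment of the call.
- robot.hand_in(): hands the job in; it is judged then, once.
The state is a dict: "time": time; "qpos": joint angles; "qvel": joint speeds; "joint_efforts": joint torques, N m; "tool_pos": TCP position; "tool_rot": TCP orientation; "contact_force": force on the tool from outside, world axes, zero at the start; "torque": the same for the moment, N m; "opening": finger opening in m; "grip_force": force on a finger pad.
Only numpy, scipy, OpenCV 4.12 (cv2) and the standard library are available. Lean on these libraries where they do the work, as an engineer would, in place of code of your own. Each camera call takes 0.05 s, during which the arm holds its last target. There are 200 camera calls.

## Task

Flip the small steel hold-down arm of the wooden stand over onto the brass medal so that it rests on the medal. Then pick up the magnifying glass by its handle, carry it over the pile of two books without disturbing anything, and finish holding it still and level with the lens centred about 35 mm above the medal, touching neither medal nor stand; the program ends with the magnifying glass still held there in the gripper.

Things in the scene. Friction and masses are not known exactly. Their poses are not given: they have to be found in the camera images.
- stand: plain wooden stand, 150 x 90 x 12 mm, does not move; origin under its centre on the desk, x along its length, y its width, z up. A round seat at x = +25 mm, y = 0 holds the medal. At x = -50 mm, the end facing roughly to the robot, is a steel bracket (top 28 mm above the desk) hinging the hold-down arm. It is left or right of the book pile, the magnifying glass on the other side
- holdarm (a joint): angle of the hold-down arm, a flat steel bar 12 mm wide, 7 mm thick, hinged about the stand's y axis. 0: lies along the stand's +x, rubber foot on the medal's rim, its top 26 mm above the desk. Starts near 1.8, leaning back past upright against a stop (1.85). Pushed (under 1 N) past upright, below about 1.5, towards the medal it falls shut by itself in about 0.5 s
- holdarm_hinge (a point): the hinge pin's middle, at x = -50 mm, y = 0, z = 22 mm in the stand's frame; its axes are the stand's
- holdarm_tip (a point): the free end of the hold-down arm, 64 mm from the hinge pin; x of its frame points from hinge to tip
- medal_face (a point): centre of the upper face of the round brass medal, 52 mm in diameter, 6 mm thick, 0.09 kg, lying in the stand's seat with its face 14 mm above the desk; z up
- lens (a point): centre of the lens of the magnifying glass (half-way through its 8 mm thickness); the round brass rim is 79 mm across and 8 mm thick. Axes as for handle: the handle lies towards +y, z is normal to the lens. At the start it lies 4 mm above the desk
- handle (a point): gripping point on the axis of the dark round handle, 15.6 mm thick, of the magnifying glass (172 mm long, about 0.13 kg). The handle runs along y from 37 mm on the lens side of this point to 56 mm beyond; the lens centre is at y = -76.5 mm, z = -4 mm from here. At the start 8 mm above the desk, handle roughly towards the robot
- pile_top (a point): centre of the top of the pile of two loose books lying flat between stand and magnifying glass, 49 mm above the desk: a grey book 155 x 225 x 27 mm below (x along the 155 mm, y along the 225 mm), a blue book 135 x 200 x 22 mm on it
- lower_book: the lower, grey book of the pile; origin at the centre of its underside
- upper_book: the upper, blue book of the pile; origin at the centre of its underside, 27 mm above the desk
- stapler: dark blue stapler, 36 x 148 x 51 mm, standing beyond the books; origin at the centre of its underside; a bystander, leave it
- ink_bottle: square ink bottle, 47 x 46 x 58 mm, beyond the books; origin at the centre of its underside; a bystander, leave it
Mind the look-alikes: they are no part of the job. There is more than one size of the part that bears lens; the job needs the larger.

How it is judged:
On the way, in this order (a step that is already met when the one before it is completed fails the run):
1. the hold-down arm lies on the medal (value of joint holdarm below 0.08 rad and contact force between holdarm and medal above 0.1 N), for 0.2 s.
2. the magnifying glass is carried over the pile of books (x of lens in the frame of pile_top between -0.12 and 0.12 m and y of lens in the frame of pile_top between -0.16 and 0.16 m and height (world z) of lens above 0.055 m), for 0.05 s.
At the end, for the whole second after the job is handed in: Magnifying glass held still in the fingers, level to 0.2 rad, lens centre within 12 mm of the medal centre seen from above and 20 to 50 mm above its face, touching neither medal nor stand; hold-down arm on the seated medal (under 0.08 rad); books, stapler, ink bottle within 15 mm of their start (all of step 1 and horizontal distance between lens and medal_face below 0.012 m and z of lens in the frame of medal_face between 0.02 and 0.05 m and angle between lens's own z axis and vertical below 0.2 rad and linear speed of magnifier below 0.02 m/s and contact force between the fingers and magnifier above 1 N and contact force between magnifier and stand below 0.05 N and contact force between magnifier and medal below 0.05 N and distance of medal_face from where it was at the start of the episode below 0.006 m and distance of each of lower_book, upper_book, stapler, ink_bottle from where it was at the start of the episode below 0.015 m); the arm keeps its last pose, push and grip.
It fails at once if a book, the stapler or the ink bottle is shifted by more than 15 mm (distance of any of lower_book, upper_book, stapler, ink_bottle from where it was at the start of the episode above 0.015 m).
It also fails if it takes over 54 s, if anything falls off the work surface, if the arm or the gripper's body presses on something with over 40 N, if the wrist force passes 120 N, or if a joint passes its speed limit or range.

## Working session

There is one attempt and no reset: what is moved stays moved. The work goes in short steps, Python scripts to look and compute and a tool call to move; the robot and the scene stay as the last step left them, time stands still between calls to the robot, and variables do not carry over. Pictures are saved under pics/ and viewed, at most 10 in all, crops included, and the job is handed in when it is done.

Besides the shell and the picture viewer there is one more tool, called after ">>>" as name(argument=value, ...) on one line, values as JSON. arm_command: Moves the arm, as the interface text tells. Its arguments: {"type":"object","properties":{"moves":{"type":"array"},"squeeze":{"type":"number"}},"required":["moves"]}

```bash
mkdir -p pics; cat > h.py <<'E'
import numpy as np, cv2
from cell import robot
def snap(n,f):
    m=robot.camera_model(n); im=robot.read_camera(n); cv2.imwrite(f'pics/{f}.png',im[:,:,::-1]); 
    np.savez(f'pics/{f}.npz',**{k:np.array(v) for k,v in m.items()}); return im,m
def load(f):
    return cv2.imread(f'pics/{f}.png'),dict(np.load(f'pics/{f}.npz'))
def ray(m,u,v,fish=False):
    a=np.array([(u-m['cx'])/m['fx'],(v-m['cy'])/m['fy']])
    if fish:
        r=np.hypot(*a)+1e-12; d=np.array([*(a/r*np.sin(r)),np.cos(r)])
    else: d=np.array([a[0],a[1],1.])
    R=np.array(m['R']);t=np.array(m['t']); d=R.T@d
    return -R.T@t,d/np.linalg.norm(d)
def plane(m,u,v,z,fish=False):
    o,d=ray(m,u,v,fish); return o+d*(z-o[2])/d[2]
def tri(*rs):
    A=np.zeros((3,3));b=np.zeros(3)
    for o,d in rs:
        P=np.eye(3)-np.outer(d,d);A+=P;b+=P@o
    p=np.linalg.solve(A,b); return p,[np.linalg.norm((np.eye(3)-np.outer(d,d))@(p-o)) for o,d in rs]
def proj(m,X):
    c=np.array(m['R'])@np.array(X)+np.array(m['t']); return c[0]/c[2]*m['fx']+m['cx'],c[1]/c[2]*m['fy']+m['cy']
E
python3 - <<'E'
from h import *
a,ma=snap('top','top0'); b,mb=snap('side','side0'); c,mc=snap('wrist','wr0')
for m in (ma,mb,mc): print(m['fx'],m['cx'],m['cy'],(-np.array(m['R']).T@m['t']).round(3),np.round(m['R'],2).tolist())
s=robot.observe();print(s['time'],s['tool_pos'],s['tool_rot'],s['contact_force'])
E
```

```text
438.5004255512876 323.87194730129903 197.2392759513382 [0.418 0.002 1.066] [[0.0, -1.0, -0.01], [-0.99, -0.0, -0.15], [0.15, 0.01, -0.99]]
445.0350286836457 320.1910053624625 206.10628254636393 [ 0.52  -0.815  0.628] [[1.0, -0.05, -0.02], [-0.05, -0.56, -0.83], [0.03, 0.83, -0.56]]
309.70691628693146 320.644545572221 196.33834619091732 [0.096 0.52  0.385] [[0.31, 0.95, -0.0], [0.92, -0.3, 0.25], [0.24, -0.08, -0.97]]
0.15 [0.16039384 0.49955437 0.20440975] [-3.14041509e+00 -1.67141824e-04  2.83076127e+00] [-0.12869815 -0.40820347 -0.38223819]
```

View pics/top0.png

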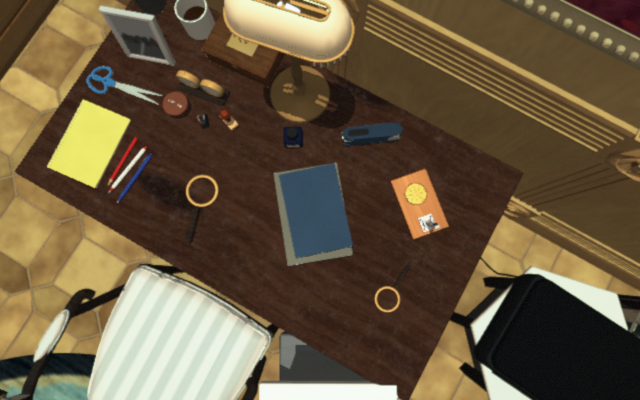

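View pics/side0.png

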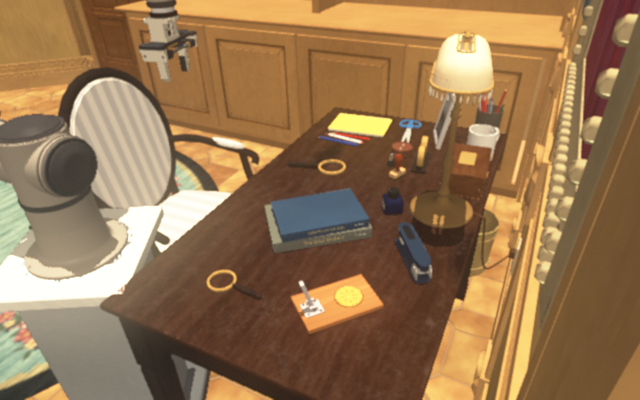

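The top view shows the stand at (420,203), with its medal at (415,194) and bracket near (430,224). The book pile is at (313,213), the stapler at (372,133) and the ink bottle at (292,136).

There are two magnifiers: ring (202,190) with its handle running to (192,243), and ring (387,299) with its handle running to (408,265). The first is larger (about 32 px against 26 px) and lies across the pile from the stand, so I choose it. The medal and the glasses at (200,85) could also be taken for a round brass part. I'll measure and check the choice in one crop.

```bash
python3 - <<'E'
from h import *
T,mt=load('top0');S,ms=load('side0')
def comps(im,lo,hi,box,amin=20):
    x0,y0,x1,y1=box; h=cv2.cvtColor(im[y0:y1,x0:x1],cv2.COLOR_BGR2HSV)
    m=cv2.inRange(h,lo,hi); cs,_=cv2.findContours(m,cv2.RETR_EXTERNAL,cv2.CHAIN_APPROX_NONE)
    return [c+[x0,y0] for c in sorted(cs,key=cv2.contourArea,reverse=True) if cv2.contourArea(c)>amin]
# rings
for nm,bt,bs in (('A',(175,165,230,215),(312,150,352,180)),('B',(365,280,410,320),(200,265,242,297))):
    e=[]
    for im,b in((T,bt),(S,bs)):
        c=comps(im,(8,90,120),(35,255,255),b)[0]; e.append(cv2.fitEllipse(cv2.convexHull(c)));print(nm,e[-1])
    p,r=tri(ray(mt,*e[0][0]),ray(ms,*e[1][0])); print(nm,p.round(4),np.round(r,4))
    (u,v),(a,b),_=e[0]; print(' diam',np.linalg.norm(plane(mt,u-b/2,v,.006)-plane(mt,u+b/2,v,.006)),plane(mt,u,v,.006).round(4),plane(ms,*e[1][0],.006).round(4))
# stand
for im,m,b in((T,mt,(380,160,460,250)),(S,ms,(285,265,390,335))):
    c=comps(im,(3,110,80),(19,255,255),b)[0]; r=cv2.minAreaRect(c); bx=cv2.approxPolyDP(cv2.convexHull(c),4,True)[:,0]
    print('stand',[ (p.tolist(),plane(m,*map(float,p),.012).round(4)[:2].tolist()) for p in bx])
    c=comps(im,(20,90,120),(35,255,255),b)
    if c: e=cv2.fitEllipse(cv2.convexHull(c[0]));print('medal',e,plane(m,*e[0],.014).round(4))
for im,m,b in((T,mt,(265,150,360,275)),):
    c=comps(im,(95,90,50),(115,255,200),b)[0]; bx=cv2.approxPolyDP(cv2.convexHull(c),4,True)[:,0]
    print('book',[ (p.tolist(),plane(m,*map(float,p),.049).round(4)[:2].tolist()) for p in bx])
f=lambda im,x0,y0,w,h:cv2.resize(cv2.convertScaleAbs(im[y0:y0+h,x0:x0+w],alpha=1.8,beta=25),(400,300),interpolation=cv2.INTER_CUBIC)
cv2.imwrite('pics/crop1.png',np.vstack([np.hstack([f(T,150,165,120,90),f(S,270,140,100,75)]),np.hstack([f(T,360,160,120,90),f(S,280,265,112,84)])]))
E
```

```text
A ((201.5289306640625, 190.2719268798828), (31.558732986450195, 32.950416564941406), 57.78428268432617)
A ((331.7429504394531, 166.3588409423828), (16.72361183166504, 28.676956176757812), 87.68498229980469)
A [0.6006 0.3113 0.0042] [0.0003 0.0003]
 diam 0.08114330089325941 [0.6005 0.3108 0.006 ] [0.6    0.3079 0.006 ]
B ((386.8765869140625, 298.837890625), (25.478532791137695, 26.45738983154297), 155.22430419921875)
B ((221.03536987304688, 279.98577880859375), (22.736371994018555, 31.628286361694336), 74.7033920288086)
B [ 0.3406 -0.1391  0.0037] [0.0001 0.0001]
 diam 0.062323664552261536 [ 0.3409 -0.1388  0.006 ] [ 0.3412 -0.1416  0.006 ]
stand [([425, 168], [0.6551, -0.238]), ([448, 226], [0.5125, -0.2883]), ([413, 239], [0.4813, -0.2034]), ([390, 181], [0.6226, -0.1515])]
medal ((415.3427429199219, 193.3226776123047), (20.416717529296875, 20.964313507080078), 101.37176513671875) [ 0.5917 -0.212   0.014 ]
stand [([389, 265], [0.6847, -0.1311]), ([389, 334], [0.6522, -0.3072]), ([285, 334], [0.4725, -0.2938]), ([285, 265], [0.4705, -0.1136])]
medal ((348.2113037109375, 295.64300537109375), (20.44482421875, 26.91937255859375), 90.9114990234375) [ 0.5916 -0.2129  0.014 ]
book [([333, 164], [0.6565, -0.0118]), ([351, 244], [0.4674, -0.053]), ([296, 256], [0.4398, 0.0737]), ([280, 176], [0.6274, 0.1137])]
```

View pics/crop1.png

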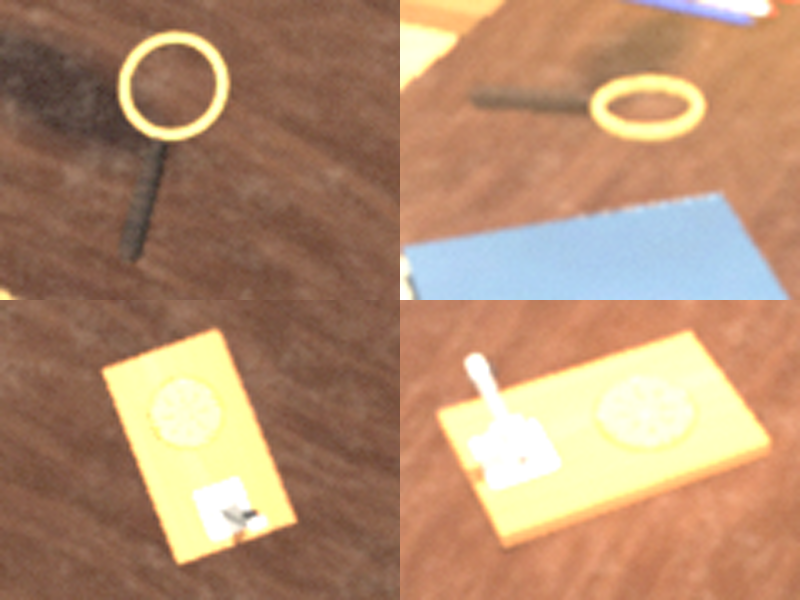

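The crop shows ring A (81 mm measured against 79 mm given, z = 4 mm) with its dark handle running from about (198.9,207.9) to (189.3,242.4) in the top view. Ring B is only 62 mm, so A is the right one. The hold-down arm stands up, with its tip near side pixel (301,281).

```bash
python3 - <<'E'
from h import *
T,mt=load('top0');S,ms=load('side0')
e=plane(mt,189.3,242.4,.008); n=plane(mt,198.9,207.9,.008); L=np.array([.6006,.3110,.004])
# side handle end/near from crop
fs=lambda x,y:(270+x*.25,140+y*.25)
print('handle end top',e,'near',n,'len from lens',np.linalg.norm(e-L))
for p in((475,97),(590,101)): print('side',plane(ms,*fs(*p),.008))
print('tri end',tri(ray(mt,189.5,241.5),ray(ms,*fs(479,97))))
for d in (e-L,n-L,e-n):print('dir',np.arctan2(d[1],d[0]))
c=np.array([.568,-.2203,0]);y=.345;ux=np.array([np.cos(y),np.sin(y),0])
hinge=c-.05*ux+[0,0,.022]; tip=hinge+.064*(np.cos(1.8)*ux+np.sin(1.8)*np.array([0,0,1]))
print('hinge',hinge,'tip',tip,proj(mt,tip),proj(ms,tip),'medal',c+.025*ux)
m=cv2.inRange(cv2.cvtColor(S[265:335,285:390],cv2.COLOR_BGR2HSV),(0,0,120),(180,60,255)); ys,xs=np.nonzero(m); i=ys.argmin();print('side tip px',xs[i]+285,ys[i]+265)
print('tip tri',tri(ray(ms,302,281.),ray(mt,437.,225.5)))
print('lamp base',plane(mt,300,93,0))
s=robot.observe();print(s['time'],s['qpos'])
E
```

```text
handle end top [0.47280283 0.33401763 0.008     ] near [0.55658749 0.31467161 0.008     ] len from lens 0.12991507565713473
side [0.76371664 0.30073128 0.008     ]
side [0.84375979 0.2868906  0.008     ]
tri end (array([0.61542017, 0.29194557, 0.03360388]), [np.float64(0.14576241745298163), np.float64(0.1457624174529818)])
dir 2.963392551687619
dir 3.0583633209897103
dir 2.914668090852799
hinge [ 0.52094623 -0.23720983  0.022     ] tip [ 0.50726211 -0.24212753  0.08432625] (np.float64(436.24414216040446), np.float64(225.42884482930313)) (np.float64(302.4189072107236), np.float64(281.69451267334273)) medal [ 0.59152689 -0.21184508  0.        ]
side tip px 300 281
tip tri (array([ 0.5067454 , -0.24314573,  0.08701118]), [np.float64(0.00011342814817534992), np.float64(0.00011342814817523301)])
lamp base [0.85389337 0.07157772 0.        ]
0.15 [ 1.11398914e+00  3.42577812e-01  1.52476045e+00 -6.19048838e-06
  1.27544375e+00 -1.45974097e-01]
```

>>> arm_command(moves=[[[-0.036,-0.028,0],[0,0,0],0],[[-0.073,-0.056,0],[0,0,0],0],[[-0.11,-0.085,0],[0,0,0],0],[[-0.146,-0.113,0],[0,0,0],0],[[-0.182,-0.141,0],[0,0,0],0]], squeeze=20)

```text
time: 0.65
tool_pos: [0.2912, 0.3083, 0.2049]
tool_rot: [3.142, 0.0, 2.831]
contact_force: [1.4, 0.9, 0.1]
opening: 0.0561
grip_force: 0.0
```

>>> arm_command(moves=[[[-0.036,-0.028,0],[0,0,0],0],[[-0.073,-0.056,0],[0,0,0],0],[[-0.11,-0.085,0],[0,0,0],0],[[-0.146,-0.113,0],[0,0,0],0],[[-0.182,-0.141,0],[0,0,0],0]])

```text
time: 1.15
tool_pos: [0.4215, 0.1183, 0.2049]
tool_rot: [3.141, 0.0, 2.831]
contact_force: [0.9, 0.1, -0.5]
opening: 0.0162
grip_force: 0.0
```

>>> arm_command(moves=[[[-0.016,-0.035,0],[0,0,0],0],[[-0.032,-0.07,0],[0,0,0],0],[[-0.048,-0.105,0],[0,0,0],0],[[-0.064,-0.14,0],[0,0,0],0],[[-0.078,-0.174,0],[0,0,0],0]])

```text
time: 1.65
tool_pos: [0.4418, -0.0712, 0.2048]
tool_rot: [3.142, -0.0, 2.83]
contact_force: [-0.0, -0.2, -0.2]
opening: 0.0005
grip_force: 0.0
```

>>> arm_command(moves=[[[-0.016,-0.035,0],[0,0,0.14],0],[[-0.032,-0.07,0],[0,0,0.28],0],[[-0.048,-0.105,0],[0,0,0.42],0],[[-0.064,-0.14,0],[0,0,0.56],0],[[-0.078,-0.174,0],[0,0,0.7],0]])

```text
time: 2.15
tool_pos: [0.4628, -0.2606, 0.2046]
tool_rot: [-3.142, -0.0, 2.125]
contact_force: [-0.9, -0.8, 1.5]
opening: 0.0003
grip_force: 0.0
```

```bash
cat >> h.py <<'E'
from scipy.spatial.transform import Rotation as Ro
def delta(tgt,yaw=None):
    s=robot.observe(); R=Ro.from_euler('xyz',s['tool_rot'])
    print('t',s['time'],'pos',np.round(s['tool_pos'],4),'rot',np.round(s['tool_rot'],3),'op',round(s['opening'],4),'grip',round(s['grip_force'],1),'F',np.round(s['contact_force'],1),'q',np.round(s['qpos'],2))
    print(' shift',(R.inv().apply(np.array(tgt)-s['tool_pos'])).round(4), '' if yaw is None else ('turn',(R.inv()*Ro.from_euler('xyz',[np.pi,0,yaw])).as_rotvec().round(3)))
E
python3 -c "
from h import *
delta([.4626,-.2582,.065],1.916)"
```

```text
t 2.15 pos [ 0.4628 -0.2606  0.2046] rot [-3.142 -0.     2.125] op 0.0003 grip 0.0 F [-0.9 -0.8  1.5] q [-0.66  0.35  1.51  0.    1.28 -1.21]
 shift [0.0021 0.0011 0.1396] ('turn', array([-0.   , -0.   ,  0.209]))
```

>>> arm_command(moves=[[[0.002,0.001,0.035],[0,0,0.1],0],[[0.002,0.001,0.07],[0,0,0.209],0],[[0.002,0.001,0.11],[0,0,0.209],0],[[0.002,0.001,0.135],[0,0,0.209],0],[[0.002,0.001,0.139],[0,0,0.209],0]])

```text
time: 2.65
tool_pos: [0.4607, -0.2553, 0.0627]
tool_rot: [-3.138, -0.006, 1.922]
contact_force: [-0.0, -0.1, 0.5]
opening: 0.0003
grip_force: 0.0
```

>>> arm_command(moves=[[[0,0.008,0],[0,0,0],0],[[0,0.015,0],[0,0,0],0],[[0,0.02,0],[0,0,0],0],[[0,0.025,0],[0,0,0],0],[[0,0.03,0],[0,0,0],0]])

```text
time: 3.15
tool_pos: [0.4918, -0.2463, 0.0666]
tool_rot: [3.141, 0.001, 1.922]
contact_force: [-1.7, -0.2, 1.0]
opening: 0.0003
grip_force: 0.0
```

>>> arm_command(moves=[[[0,0.006,0],[0,0,0],0],[[0,0.012,0],[0,0,0],0],[[0,0.018,0],[0,0,0],0],[[0,0.024,0],[0,0,0],0],[[0,0.03,0],[0,0,0],0]])

```text
time: 3.65
tool_pos: [0.5196, -0.2359, 0.0658]
tool_rot: [-3.142, -0.0, 1.922]
contact_force: [-0.1, -0.5, 0.1]
opening: 0.0003
grip_force: 0.0
```

>>> arm_command(moves=[[[0,-0.01,0],[0,0,0],0],[[0,-0.03,0],[0,0,0],0],[[0,-0.05,-0.02],[0,0,0],0],[[0,-0.05,-0.06],[0,0,0],0],[[0,-0.05,-0.1],[0,0,0],0]])

```text
time: 4.15
tool_pos: [0.4704, -0.2534, 0.1665]
tool_rot: [-3.14, -0.002, 1.921]
contact_force: [1.1, -0.4, 0.7]
opening: 0.0005
grip_force: 0.0
```

```bash
python3 -c "
from h import *
delta([.4626,-.2582,.065],1.916)
S,m=snap('side','side1');T,_=snap('top','top1')
f=lambda im,x0,y0,w,h:cv2.resize(im[y0:y0+h,x0:x0+w],(400,300),interpolation=cv2.INTER_CUBIC)
cv2.imwrite('pics/crop2.png',np.hstack([f(S,280,265,112,84),f(T,360,160,120,90)])[:,:,::-1])"
```

```text
t 4.15 pos [ 0.4704 -0.2534  0.1665] rot [-3.140e+00 -2.000e-03  1.921e+00] op 0.0005 grip 0.0 F [ 1.1 -0.4  0.7] q [-0.64  0.39  1.56 -0.    1.19 -0.99]
 shift [-0.002  -0.0088  0.1015] ('turn', array([-0.002, -0.002,  0.005]))
```

View pics/crop2.png

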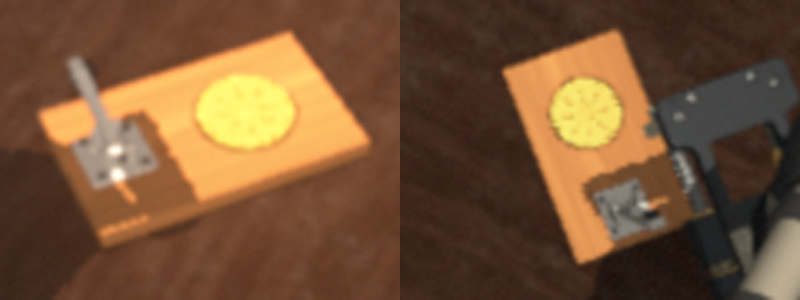

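The side crop shows the arm still upright, tip at crop (75,60). The closed fingertips are thinner than I assumed, so I'll push about 25 mm further.

>>> arm_command(moves=[[[-0.001,0,0.03],[0,0,0],0],[[-0.001,0,0.06],[0,0,0],0],[[-0.001,0,0.09],[0,0,0],0],[[-0.001,0,0.098],[0,0,0],0],[[-0.001,0.01,0.098],[0,0,0],0]])

```text
time: 4.75
tool_pos: [0.4804, -0.2505, 0.0667]
tool_rot: [-3.139, -0.003, 1.921]
contact_force: [-0.0, 0.5, 0.6]
opening: 0.0003
grip_force: 0.0
```

>>> arm_command(moves=[[[0,0.01,0],[0,0,0],0],[[0,0.02,0],[0,0,0],0],[[0,0.028,0],[0,0,0],0],[[0,0.036,0],[0,0,0],0],[[0,0.044,0],[0,0,0],0]])

```text
time: 5.25
tool_pos: [0.5241, -0.2354, 0.0683]
tool_rot: [3.141, 0.0, 1.922]
contact_force: [-0.3, -0.0, 0.1]
opening: 0.0005
grip_force: 0.0
```

>>> arm_command(moves=[[[0,0.006,0],[0,0,0],0],[[0,0.012,0],[0,0,0],0],[[0,0.018,0],[0,0,0],0],[[0,0.024,0],[0,0,0],0],[[0,0.028,0],[0,0,0],0]])

```text
time: 5.75
tool_pos: [0.55, -0.2259, 0.0679]
tool_rot: [3.141, -0.0, 1.922]
contact_force: [0.5, 0.5, 0.4]
opening: 0.0003
grip_force: 0.0
```

```bash
python3 -c "
from h import *
delta([.4626,-.2582,.065],1.916)
S,m=snap('side','side2')
f=lambda im,x0,y0,w,h:cv2.resize(im[y0:y0+h,x0:x0+w],(600,450),interpolation=cv2.INTER_CUBIC)
cv2.imwrite('pics/crop3.png',f(S,260,245,132,99)[:,:,::-1])"
```

```text
t 5.75 pos [ 0.55   -0.2259  0.0679] rot [ 3.141 -0.     1.922] op 0.0003 grip 0.0 F [0.5 0.5 0.4] q [-0.52  0.6   1.5   0.    1.04 -0.87]
 shift [-0.0003 -0.0932  0.0029] ('turn', array([ 0.   , -0.   ,  0.006]))
```

View pics/crop3.png

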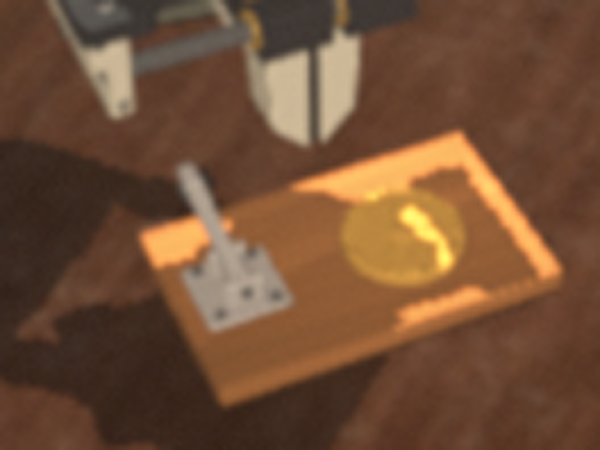

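```bash
python3 -c "
from h import *
S,ms=load('side2');_,mt=load('top0')
print(proj(ms,[.55,-.2259,.068]),'seen',(260+313*.22,245+140*.22))
print('seen at z=.068',plane(ms,328.9,276.5,.068))
for h in ([.5209,-.2372,.022],[.5209,-.2372,.028]): print(proj(ms,h),proj(mt,h))
for a in (1.8,):
  for yy in (.345,):
    ux=np.array([np.cos(yy),np.sin(yy),0]); print(proj(ms,np.array([.5209,-.2372,.022])+.064*(np.cos(a)*ux+[0,0,np.sin(a)])))
print('tip seen',(260+185*.22,245+168*.22))
m=cv2.inRange(S,(0,0,0),(255,255,255))
"
```

```text
(np.float64(326.3437639503523), np.float64(280.727819165128)) seen (328.86, 275.8)
seen at z=.068 [ 0.55537478 -0.21526927  0.068     ]
(np.float64(311.345531532882), np.float64(304.2956596521073)) (np.float64(427.5300340856826), np.float64(222.09814713172992))
(np.float64(311.23115074494564), np.float64(301.982972757251)) (np.float64(428.1023745384829), np.float64(221.84869477179075))
(np.float64(302.39235759566213), np.float64(281.6920602312946))
tip seen (300.7, 281.96)
```

```bash
python3 -c "
from h import *
W,m=snap('wrist','wr1');T,m=snap('top','top2')
cv2.imwrite('pics/v4.png',np.hstack([W[:,120:520],cv2.resize(T[170:250,380:460],(400,400),interpolation=cv2.INTER_CUBIC)])[:,:,::-1])"
```

```text
(no output)
```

View pics/v4.png

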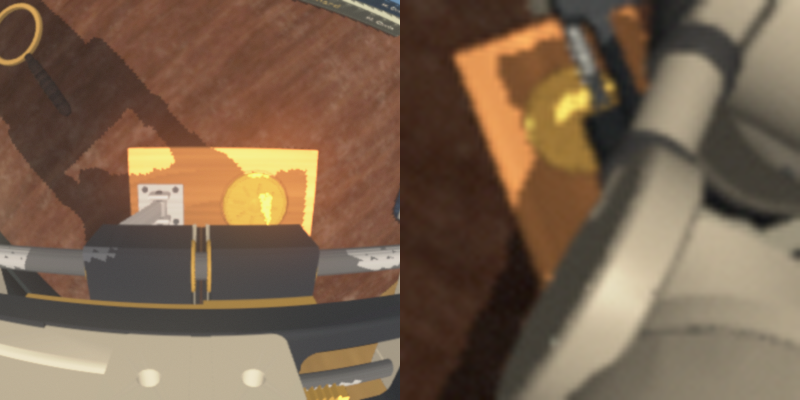

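```bash
cat >> h.py <<'E'
def projf(m,X):
    c=np.array(m['R'])@np.array(X)+np.array(m['t']); r=np.hypot(c[0],c[1]); th=np.arctan2(r,c[2]); return c[0]/r*th*m['fx']+m['cx'],c[1]/r*th*m['fy']+m['cy']
E
python3 -c "
from h import *
W,m=load('wr1')
print('cam',(-m['R'].T@m['t']),m['R'].round(2))
for n,h in dict(tcp=[.55,-.2259,.068],hinge=[.5209,-.2372,.022],tip=[.507,-.2425,.085],medal=[.5916,-.2121,.014],c1=[.6551,-.238,.012],c2=[.5125,-.2883,.012],c3=[.4813,-.2034,.012],c4=[.6226,-.1515,.012]).items(): u,v=projf(m,h); print(n,u-120,v)
"
```

```text
cam [ 0.52661384 -0.16301585  0.24852823] [[ 0.94  0.34 -0.  ]
 [ 0.33 -0.91  0.25]
 [ 0.09 -0.24 -0.97]]
tcp 201.26794074804002 227.01381651927431
hinge 160.49120539312702 206.7134014411611
tip 122.18132661666186 237.82220758024795
medal 256.085454083251 204.6286712903651
c1 308.67733100152145 254.04484556666426
c2 134.77362024316557 253.77958614408567
c3 128.13643639661257 146.93822510736896
c4 317.9779043481637 148.15200857767243
```

>>> arm_command(moves=[[[-0.003,0,-0.035],[0,0,0],0],[[-0.003,0,-0.07],[0,0,0],0],[[-0.003,-0.03,-0.08],[0,0,0],0],[[-0.003,-0.07,-0.08],[0,0,0],0],[[-0.003,-0.1,-0.07],[0,0,0],0]])

```text
time: 6.4
tool_pos: [0.4556, -0.2642, 0.1394]
tool_rot: [3.14, 0.003, 1.922]
contact_force: [0.2, -0.6, -0.2]
opening: 0.0003
grip_force: 0.0
```

>>> arm_command(moves=[[[0,0,0.035],[0,0,0],0],[[0,0,0.065],[0,0,0],0],[[0,0,0.085],[0,0,0],0],[[0,0,0.093],[0,0,0],0],[[0,0,0.093],[0,0,0],0]])

```text
time: 6.9
tool_pos: [0.4561, -0.263, 0.0442]
tool_rot: [-3.141, -0.002, 1.922]
contact_force: [-0.4, -0.7, 0.8]
opening: 0.0004
grip_force: 0.0
```

>>> arm_command(moves=[[[0,0.015,0],[0,0,0],0],[[0,0.03,0],[0,0,0],0],[[0,0.04,0],[0,0,0],0],[[0,0.05,0],[0,0,0],0],[[0,0.06,0],[0,0,0],0]])

```text
time: 7.4
tool_pos: [0.5141, -0.2421, 0.0451]
tool_rot: [3.141, 0.0, 1.922]
contact_force: [0.5, 0.7, 0.1]
opening: 0.0008
grip_force: 0.0
```

```bash
python3 -c "
from h import *
delta([.5209,-.2372,.045],1.916)
S,m=snap('side','side3')
f=lambda im,x0,y0,w,h:cv2.resize(im[y0:y0+h,x0:x0+w],(600,450),interpolation=cv2.INTER_CUBIC)
cv2.imwrite('pics/crop5.png',f(S,260,245,132,99)[:,:,::-1])"
```

```text
t 7.4 pos [ 0.5141 -0.2421  0.0451] rot [3.141 0.    1.922] op 0.0008 grip 0.0 F [0.5 0.7 0.1] q [-0.58  0.59  1.6   0.    0.95 -0.93]
 shift [0.0022 0.0081 0.0001] ('turn', array([0.   , 0.   , 0.006]))
```

View pics/crop5.png

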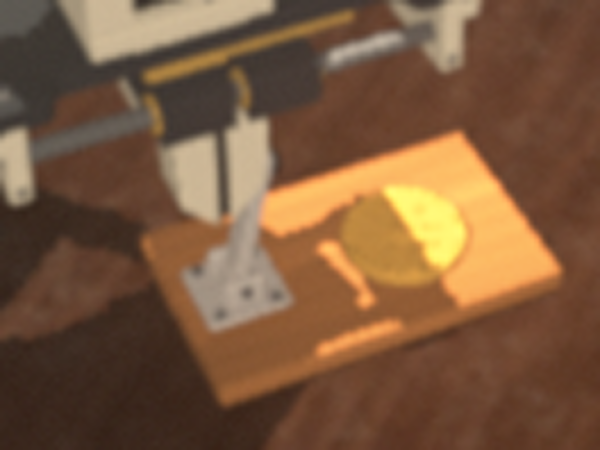

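The crop shows the fingers now pushing the arm just past upright, tip at (270,155). I'll keep going.

>>> arm_command(moves=[[[0,0.007,0],[0,0,0],0],[[0,0.014,0],[0,0,0],0],[[0,0.021,0],[0,0,0],0],[[0,0.028,0],[0,0,0],0],[[0,0.034,0],[0,0,0],0]])

```text
time: 7.95
tool_pos: [0.5454, -0.2308, 0.0449]
tool_rot: [3.142, -0.0, 1.922]
contact_force: [1.1, -0.1, -0.3]
opening: 0.0003
grip_force: 0.0
```

>>> arm_command(moves=[[[0,0,0],[0,0,0],0],[[0,0,0],[0,0,0],0],[[0,0,0],[0,0,0],0],[[0,0,-0.03],[0,0,0],0],[[0,0,-0.06],[0,0,0],0]])

```text
time: 8.45
tool_pos: [0.5439, -0.2307, 0.1047]
tool_rot: [-3.14, -0.002, 1.921]
contact_force: [1.3, -1.0, -0.3]
opening: 0.0006
grip_force: 0.0
```

```bash
python3 -c "
from h import *
delta([.5209,-.2372,.045],1.916)
S,m=snap('side','side4')
f=lambda im,x0,y0,w,h:cv2.resize(im[y0:y0+h,x0:x0+w],(600,450),interpolation=cv2.INTER_CUBIC)
cv2.imwrite('pics/crop6.png',f(S,260,245,132,99)[:,:,::-1])"
```

```text
t 8.45 pos [ 0.5439 -0.2307  0.1047] rot [-3.140e+00 -2.000e-03  1.921e+00] op 0.0006 grip 0.0 F [ 1.3 -1.  -0.3] q [-0.53  0.55  1.47  0.    1.12 -0.88]
 shift [ 0.0017 -0.0238  0.0598] ('turn', array([-0.002, -0.002,  0.005]))
```

View pics/crop6.png

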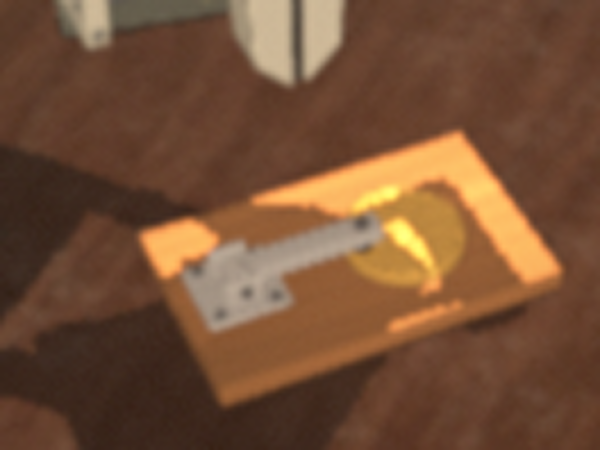

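The hold-down arm now lies on the medal, foot at crop (362,228). Next I move to the magnifier.

>>> arm_command(moves=[[[0,0,-0.045],[0,0,0],0.05],[[0.04,0.014,-0.055],[0,0,0],0.05],[[0.085,0.03,-0.055],[0,0,0],0.05],[[0.13,0.046,-0.055],[0,0,0],0.05],[[0.175,0.062,-0.055],[0,0,0],0.05]])

```text
time: 9.0
tool_pos: [0.5425, -0.0439, 0.1602]
tool_rot: [3.141, 0.0, 1.921]
contact_force: [1.4, 0.7, 0.1]
opening: 0.0357
grip_force: 0.0
```

>>> arm_command(moves=[[[0.045,0.016,0],[0,0,0],0.05],[[0.09,0.032,0],[0,0,0],0.05],[[0.13,0.046,0],[0,0,0],0.05],[[0.175,0.062,0],[0,0,0],0.05],[[0.19,0.068,0],[0,0,0],0.05]])

```text
time: 9.5
tool_pos: [0.5407, 0.1602, 0.16]
tool_rot: [3.141, -0.001, 1.925]
contact_force: [-0.3, 0.2, -0.0]
opening: 0.0501
grip_force: 0.0
```

>>> arm_command(moves=[[[0.035,0.012,0],[0,0,-0.14],0.05],[[0.07,0.024,0],[0,0,-0.28],0.05],[[0.105,0.036,0],[0,0,-0.42],0.05],[[0.14,0.046,0],[0,0,-0.56],0.05],[[0.156,0.056,0],[0,0,-0.7],0.05]])

```text
time: 10.0
tool_pos: [0.5397, 0.3243, 0.1598]
tool_rot: [3.141, -0.0, 2.629]
contact_force: [1.3, -0.0, -0.4]
opening: 0.0497
grip_force: 0.0
```

```bash
python3 -c "
from h import *
T,mt=load('top0');S,ms=load('side0')
e=ray(mt,189.3,242.4); print('end',tri(e,ray(ms,288.5,164.3)), plane(ms,288.5,164.3,.008))
delta([.5401,.3221,.16],2.96)
W,m=snap('wrist','wr2')
for n,h in dict(lens=[.6006,.311,.004],hand=[.5401,.3221,.008],end=[.4728,.334,.008]).items(): print(n,projf(m,h))
"
```

```text
end (array([0.47422976, 0.33529487, 0.00434373]), [np.float64(0.0012385847882234943), np.float64(0.001238584788223561)]) [0.47571426 0.32883143 0.008     ]
t 10.0 pos [0.5397 0.3243 0.1598] rot [ 3.141 -0.     2.629] op 0.0497 grip 0.0 F [ 1.3 -0.  -0.4] q [ 0.42  0.57  1.28  0.    1.29 -0.64]
 shift [-0.0014 -0.0017 -0.0002] ('turn', array([ 0.   , -0.   , -0.331]))
lens (np.float64(337.5540803833368), np.float64(229.0159037756783))
hand (np.float64(320.2675057700887), np.float64(180.51352506214283))
end (np.float64(298.96734899360087), np.float64(121.4753884302731))
```

View pics/wr2.png

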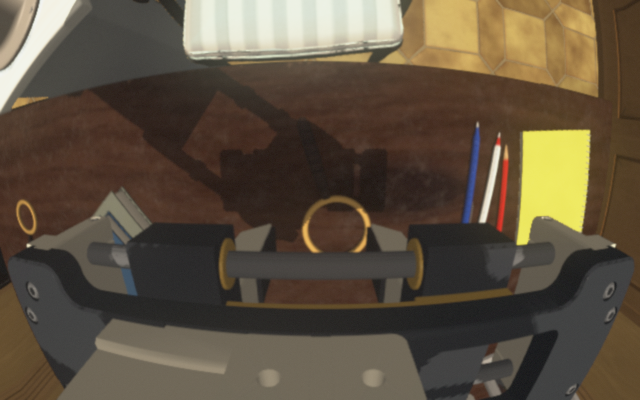

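The wrist view shows the ring at (336,228), within 1.5 px of the prediction. The handle runs up and left in shadow, so I'll check it numerically.

```bash
python3 -c "
from h import *
W,m=load('wr2'); g=cv2.GaussianBlur(cv2.cvtColor(W,cv2.COLOR_BGR2GRAY),(3,3),0)
for t in (.35,.5,.65,.8,.95,1.05):
    X=np.array([.6006,.311,.008])+t*np.array([.4735-.6006,.334-.311,0]); u,v=projf(m,X); r=int(round(v)); print(r,round(u,1),g[r,int(u)-18:int(u)+19].tolist())
h=cv2.inRange(cv2.cvtColor(W[190:262,295:380],cv2.COLOR_BGR2HSV),(8,90,120),(35,255,255)); ys,xs=np.nonzero(h); print(xs.min()+295,xs.max()+295,ys.min()+190,ys.max()+190)
for a,b in ((.0395,0),(-.0395,0)):
    d=np.array([-.984,.18,0]);n=np.array([.18,.984,0]); print(projf(m,np.array([.6006,.311,.006])+a*d),projf(m,np.array([.6006,.311,.006])+a*n))
"
```

```text
194 325.0 [38, 37, 36, 36, 36, 36, 35, 35, 35, 35, 34, 33, 32, 32, 33, 34, 35, 36, 37, 38, 37, 35, 34, 35, 35, 36, 38, 39, 40, 41, 41, 40, 39, 39, 40, 39, 37]
178 319.2 [36, 35, 34, 34, 34, 34, 35, 35, 35, 35, 35, 35, 34, 34, 33, 33, 34, 34, 34, 35, 35, 35, 34, 33, 32, 32, 33, 34, 34, 34, 34, 35, 35, 35, 34, 34, 34]
161 313.3 [36, 35, 35, 35, 35, 35, 35, 35, 35, 34, 34, 35, 34, 32, 30, 31, 32, 32, 32, 32, 32, 32, 32, 32, 32, 33, 33, 34, 35, 35, 35, 34, 33, 33, 33, 33, 34]
145 307.4 [36, 37, 37, 37, 38, 38, 37, 36, 36, 35, 34, 33, 33, 32, 32, 32, 32, 33, 33, 33, 34, 34, 34, 34, 33, 32, 32, 33, 34, 36, 36, 36, 36, 36, 36, 37, 37]
128 301.3 [38, 37, 37, 37, 38, 39, 39, 40, 40, 41, 41, 41, 40, 39, 38, 36, 36, 37, 37, 37, 37, 37, 37, 37, 37, 37, 36, 35, 36, 37, 38, 39, 39, 39, 39, 40, 42]
116 297.3 [41, 41, 42, 41, 41, 42, 43, 42, 42, 43, 45, 48, 51, 52, 52, 52, 52, 51, 51, 51, 51, 52, 53, 53, 53, 53, 53, 54, 55, 54, 54, 54, 54, 55, 55, 56, 56]
302 370 198 252
(np.float64(326.6643280898714), np.float64(198.3786354525488)) (np.float64(370.18971279937807), np.float64(218.9164606390699))
(np.float64(347.77066566963623), np.float64(258.5610445847404)) (np.float64(305.46104699295006), np.float64(239.90665041285695))
```

>>> arm_command(moves=[[[-0.001,-0.001,0.03],[0,0,-0.14],0.05],[[-0.001,-0.001,0.06],[0,0,-0.28],0.05],[[-0.001,-0.001,0.09],[0,0,-0.311],0.05],[[-0.001,-0.001,0.11],[0,0,-0.311],0.05],[[-0.001,-0.001,0.12],[0,0,-0.311],0.05]])

```text
time: 10.55
tool_pos: [0.54, 0.3192, 0.0377]
tool_rot: [-3.139, -0.003, 2.93]
contact_force: [-0.7, -0.1, 0.1]
opening: 0.0498
grip_force: 0.0
```

>>> arm_command(moves=[[[0,0,0.012],[0,0,0],0.05],[[0,0,0.022],[0,0,0],0.05],[[0,0,0.03],[0,0,0],0.05],[[0,0,0.034],[0,0,0],0.05],[[0,0,0.034],[0,0,0],0.05]])

```text
time: 11.05
tool_pos: [0.5407, 0.3209, 0.0056]
tool_rot: [-3.141, -0.0, 2.933]
contact_force: [0.9, 0.7, 0.2]
opening: 0.05
grip_force: 0.0
```

```bash
python3 -c "
from h import *
delta([.5403,.3233,.003],2.94)
S,m=snap('side','side5'); print(proj(m,robot.observe()['tool_pos']))"
```

```text
t 11.05 pos [0.5407 0.3209 0.0056] rot [-3.141 -0.     2.933] op 0.05 grip 0.0 F [0.9 0.7 0.2] q [ 0.41  0.73  1.44  0.    0.97 -0.95]
 shift [0.0008 0.0023 0.0026] ('turn', array([-0.   , -0.   , -0.007]))
(np.float64(311.039070570727), np.float64(165.11107966800756))
```

>>> arm_command(moves=[[[0.001,0.002,0.0025],[0,0,0],0.05],[[0.001,0.002,0.0025],[0,0,0],0.03],[[0.001,0.002,0.0025],[0,0,0],0.02],[[0.001,0.002,0.0025],[0,0,0],0.01],[[0.001,0.002,0.0025],[0,0,0],0]], squeeze=45)

```text
time: 11.6
tool_pos: [0.5403, 0.3231, 0.0036]
tool_rot: [3.141, 0.0, 2.933]
contact_force: [-0.6, 0.4, -0.6]
opening: 0.0227
grip_force: 0.0
```

>>> arm_command(moves=[[[0,0,0],[0,0,0],0],[[0,0,0],[0,0,0],0],[[0,0,0],[0,0,0],0],[[0,0,0],[0,0,0],0],[[0,0,0],[0,0,0],0]])

```text
time: 12.1
tool_pos: [0.5402, 0.3231, 0.0034]
tool_rot: [3.142, -0.0, 2.933]
contact_force: [1.4, 0.7, -0.4]
opening: 0.0001
grip_force: 0.0
```

The fingers closed on nothing. I'll spend my last picture on a composite view.

```bash
python3 -c "
from h import *
S,ms=snap('side','side6');T,mt=snap('top','top6');W,mw=snap('wrist','wr6')
p=robot.observe()['tool_pos']; print(p,proj(ms,p),proj(mt,p),projf(mw,p), projf(mw,[.6006,.311,.004]))
def f(im,x0,y0,w,h,W=400,H=300):return cv2.resize(cv2.convertScaleAbs(im[y0:y0+h,x0:x0+w],alpha=1.6,beta=20),(W,H),interpolation=cv2.INTER_CUBIC)
a=np.hstack([f(S,265,125,100,75),f(S,302,148,40,30)]);b=np.hstack([f(W,120,60,400,300),f(T,150,165,120,90)])
cv2.imwrite('pics/v10.png',np.vstack([a,b])[:,:,::-1])"
```

```text
[0.54020688 0.32305609 0.0034222 ] (np.float64(310.8093080076471), np.float64(165.5922666293077)) (np.float64(195.7105432974132), np.float64(214.79519946584693)) (np.float64(322.5308329246668), np.float64(228.47688753460255)) (np.float64(323.42326711610053), np.float64(310.188925862198))
```

View pics/v10.png

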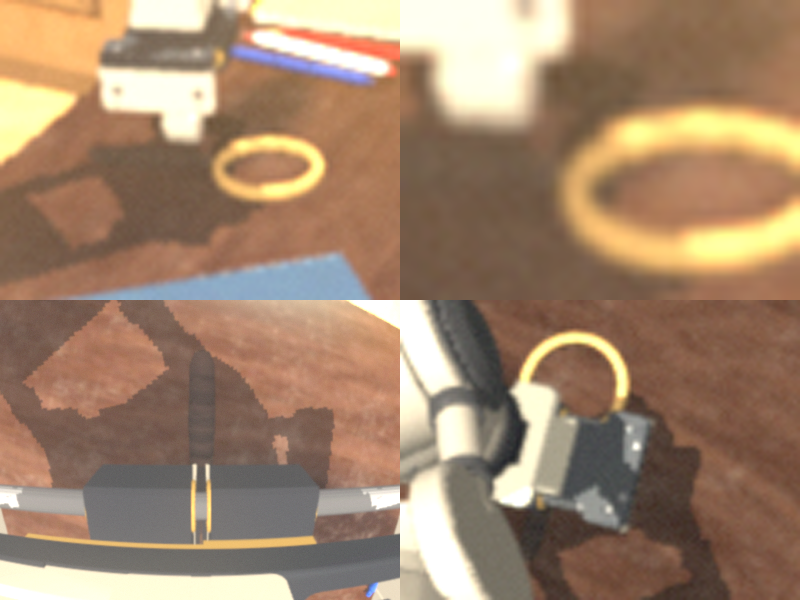

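The side crop shows the fingertip at about (310.5,160), while the reported TCP projects to (310.8,165.6). The wrist view shows the fingers in line with the handle (column 202). So the real fingertips end 15–19 mm short of the reported TCP. That also explains the missed push at z = 0.067 and this close above the handle. I'll open and descend in small steps, watching the force.

>>> arm_command(moves=[[[0,0,0],[0,0,0],0.05],[[0,0,0],[0,0,0],0.05],[[0,0,0],[0,0,0],0.05],[[0,0,0],[0,0,0],0.05],[[0,0,0],[0,0,0],0.05]])

```text
time: 12.75
tool_pos: [0.5402, 0.3231, 0.0034]
tool_rot: [3.142, 0.0, 2.933]
contact_force: [0.1, 0.1, -0.4]
opening: 0.0359
grip_force: 0.0
```

>>> arm_command(moves=[[[0,0,0.003],[0,0,0],0.05],[[0,0,0.005],[0,0,0],0.05],[[0,0,0.007],[0,0,0],0.05],[[0,0,0.009],[0,0,0],0.05],[[0,0,0.01],[0,0,0],0.05]])

```text
time: 13.25
tool_pos: [0.5401, 0.323, -0.0069]
tool_rot: [-3.141, -0.0, 2.933]
contact_force: [-0.1, -0.3, -0.7]
opening: 0.0503
grip_force: 0.0
```

No contact, so the tips are indeed higher. I'll go on down.

>>> arm_command(moves=[[[0,0,0.001],[0,0,0],0.05],[[0,0,0.002],[0,0,0],0.05],[[0,0,0.003],[0,0,0],0.05],[[0,0,0.004],[0,0,0],0.05],[[0,0,0.005],[0,0,0],0.05]])

```text
time: 13.75
tool_pos: [0.5402, 0.3231, -0.0116]
tool_rot: [3.141, 0.0, 2.933]
contact_force: [-0.5, -1.0, 1.1]
opening: 0.05
grip_force: 0.0
```

>>> arm_command(moves=[[[0,0,0],[0,0,0],0.03],[[0,0,0],[0,0,0],0.02],[[0,0,0],[0,0,0],0.01],[[0,0,0],[0,0,0],0],[[0,0,0],[0,0,0],0]], squeeze=15)

```text
time: 14.25
tool_pos: [0.5402, 0.3231, -0.0115]
tool_rot: [3.141, 0.0, 2.933]
contact_force: [0.0, 0.6, -0.4]
opening: 0.0141
grip_force: 1.3
```

>>> arm_command(moves=[[[0,0,0],[0,0,0],0.04],[[0,0,0],[0,0,0],0.04],[[0,0,0.001],[0,0,0],0.04],[[0,0,0.002],[0,0,0],0.04],[[0,0,0.003],[0,0,0],0.04]])

```text
time: 14.75
tool_pos: [0.5402, 0.3231, -0.0147]
tool_rot: [3.142, -0.0, 2.933]
contact_force: [-1.1, -0.6, -0.1]
opening: 0.0397
grip_force: 0.0
```

>>> arm_command(moves=[[[0,0,0.0005],[0,0,0],0.04],[[0,0,0.001],[0,0,0],0.04],[[0,0,0.0015],[0,0,0],0.04],[[0,0,0.002],[0,0,0],0.04],[[0,0,0.002],[0,0,0],0.04]])

```text
time: 15.25
tool_pos: [0.5402, 0.3231, -0.0166]
tool_rot: [3.142, -0.0, 2.933]
contact_force: [0.3, 0.1, 0.3]
opening: 0.0397
grip_force: 0.0
```

Still no desk contact, so I'll go on in 0.5 mm steps.

>>> arm_command(moves=[[[0,0,0.0005],[0,0,0],0.04],[[0,0,0.001],[0,0,0],0.04],[[0,0,0.0015],[0,0,0],0.04],[[0,0,0.002],[0,0,0],0.04],[[0,0,0.002],[0,0,0],0.04]])

```text
time: 15.75
tool_pos: [0.5402, 0.323, -0.0187]
tool_rot: [-3.142, -0.0, 2.933]
contact_force: [-0.1, -0.4, 0.6]
opening: 0.0399
grip_force: 0.0
```

>>> arm_command(moves=[[[0,0,0],[0,0,0],0.02],[[0,0,0],[0,0,0],0.01],[[0,0,0],[0,0,0],0],[[0,0,0],[0,0,0],0],[[0,0,0],[0,0,0],0]])

```text
time: 16.25
tool_pos: [0.5403, 0.3231, -0.0185]
tool_rot: [3.141, 0.0, 2.933]
contact_force: [0.9, -0.3, -0.0]
opening: 0.0148
grip_force: 15.0
```

>>> arm_command(moves=[[[0,0,0],[0,0,0],0],[[0,0,0],[0,0,0],0],[[0,0,-0.002],[0,0,0],0],[[0,0,-0.006],[0,0,0],0],[[0,0,-0.01],[0,0,0],0]], squeeze=50)

```text
time: 16.75
tool_pos: [0.5401, 0.323, -0.0084]
tool_rot: [-3.141, -0.0, 2.933]
contact_force: [-0.2, -0.4, -1.5]
opening: 0.0142
grip_force: 50.0
```

>>> arm_command(moves=[[[0,0,-0.02],[0,0,0],0],[[0,0,-0.04],[0,0,0],0],[[0,0,-0.07],[0,0,0],0],[[0,0,-0.1],[0,0,0],0],[[0,0,-0.12],[0,0,0],0]])

```text
time: 17.25
tool_pos: [0.5409, 0.3234, 0.1142]
tool_rot: [3.14, 0.002, 2.933]
contact_force: [0.0, -0.5, -2.2]
opening: 0.0143
grip_force: 50.0
```

>>> arm_command(moves=[[[0,0,0],[0,0,0],0],[[0,0,0],[0,0,0],0],[[0,0,0],[0,0,0],0],[[0,0,0],[0,0,0],0],[[0,0,0],[0,0,0],0]])

```text
time: 17.75
tool_pos: [0.5397, 0.3228, 0.1103]
tool_rot: [-3.14, -0.002, 2.933]
contact_force: [-0.6, -0.1, -2.0]
opening: 0.0144
grip_force: 50.0
```

```bash
cat >> h.py <<'E'
def ring(f,tag):
    """ring centre by triangulation of brass ellipse centres near predicted pixel; returns plane fit of rim too"""
    out=[]
    for n in('top','side'):
        im,m=snap(n,f+n); u,v=proj(m,tag); x0,y0=int(u)-45,int(v)-45
        h=cv2.cvtColor(np.ascontiguousarray(im[max(y0,0):y0+90,x0:x0+90]),cv2.COLOR_RGB2HSV); k=cv2.inRange(h,(8,90,110),(35,255,255))
        cs,_=cv2.findContours(k,cv2.RETR_EXTERNAL,cv2.CHAIN_APPROX_NONE); c=max(cs,key=lambda c:cv2.contourArea(cv2.convexHull(c)))+[x0,max(y0,0)]
        e=cv2.fitEllipse(cv2.convexHull(c)); b=cv2.boundingRect(c); print(n,'pred',np.round((u,v),1),'ell',np.round(e[0],1),np.round(e[1],1),round(e[2]),'bbox',b); out.append(ray(m,*e[0]))
    print(' ring',tri(*out))
E
python3 -c "
from h import *
delta([.5403,.3231,.12])
ring('r1_',[.6006,.311,.134])"
```

```text
t 17.75 pos [0.5397 0.3228 0.1103] rot [-3.140e+00 -2.000e-03  2.933e+00] op 0.0144 grip 50.0 F [-0.6 -0.1 -2. ] q [ 0.42  0.61  1.35  0.    1.18 -0.94]
 shift [-0.0005  0.0004 -0.0097] 
top pred [184.7 180.2] ell [185.4 178.3] [31.7 36.2] 89 bbox (167, 163, 37, 27)
side pred [331.4 124.5] ell [351.3 107.7] [71.9 79.5] 90 bbox (314, 79, 62, 62)
 ring (array([0.62424646, 0.2945287 , 0.18135533]), [np.float64(0.028355781144450403), np.float64(0.02835578114445032)])
```

```bash
python3 -c "
from h import *
for n,x0,y0 in(('side',305,100),('top',160,155)):
    im,m=load('r1_'+n); h=cv2.cvtColor(im,cv2.COLOR_BGR2HSV); o,_=load(n+'0')
    k=(cv2.inRange(h,(10,110,120),(27,255,255))>0)&(np.abs(im.astype(int)-o).max(2)>25)
    for y in range(y0,y0+45,1): print(y,''.join('#' if q else '.' for q in k[y,x0:x0+55]))
"
```

```text
100 .......................................................
101 ............#..........................................
102 ................#......................................
103 .......................................................
104 .......................................................
105 ...............#.......................................
106 ..............#........................................
107 .......................................................
108 .......................................................
109 .......................................................
110 .......................................................
111 .......................................................
112 .......................................................
113 .......................................................
114 .......................................................
115 .......................................................
116 .......................................................
117 .......................................................
118 ................
[... 3599 characters left out ...]
........................#...............
189 .......................................................
190 .......................................................
191 .......................................................
192 .......................................................
193 .......................................................
194 .......................................................
195 .......................................................
196 .......................................................
197 .......................................................
198 .......................................................
199 .......................................................
```

Both masks show a full, level-looking ring: side centre (331.4,125), top (185.2,181.3), matching a rigid lift. Now I carry it over the pile.

>>> arm_command(moves=[[[-0.003,-0.015,0],[0,0,0],0],[[-0.008,-0.04,0],[0,0,0],0],[[-0.014,-0.07,0],[0,0,0],0],[[-0.02,-0.1,0],[0,0,0],0],[[-0.025,-0.13,0],[0,0,0],0]])

```text
time: 18.35
tool_pos: [0.5374, 0.1885, 0.1114]
tool_rot: [-3.141, 0.0, 2.933]
contact_force: [-0.3, 0.5, -1.3]
opening: 0.0143
grip_force: 50.0
```

>>> arm_command(moves=[[[-0.006,-0.03,0],[0,0,0],0],[[-0.012,-0.06,0],[0,0,0],0],[[-0.018,-0.09,0],[0,0,0],0],[[-0.024,-0.12,0],[0,0,0],0],[[-0.029,-0.15,0],[0,0,0],0]])

```text
time: 18.85
tool_pos: [0.5345, 0.0357, 0.1116]
tool_rot: [-3.141, 0.0, 2.932]
contact_force: [0.8, 0.4, -1.2]
opening: 0.0139
grip_force: 50.0
```

>>> arm_command(moves=[[[-0.006,-0.03,0],[0,0,0],0],[[-0.012,-0.06,0],[0,0,0],0],[[-0.018,-0.09,0],[0,0,0],0],[[-0.024,-0.12,0],[0,0,0],0],[[-0.029,-0.145,0],[0,0,0],0]])

```text
time: 19.35
tool_pos: [0.5325, -0.1124, 0.1115]
tool_rot: [-3.141, 0.0, 2.932]
contact_force: [0.9, 1.0, -1.7]
opening: 0.0142
grip_force: 50.0
```

>>> arm_command(moves=[[[-0.005,-0.025,0],[0,0,0],0],[[-0.01,-0.05,0],[0,0,0],0],[[-0.014,-0.07,0],[0,0,0],0],[[-0.016,-0.083,0],[0,0,0],0],[[-0.017,-0.088,0],[0,0,0],0]])

```text
time: 19.85
tool_pos: [0.531, -0.201, 0.1114]
tool_rot: [-3.141, -0.0, 2.931]
contact_force: [0.6, 0.6, -2.3]
opening: 0.0141
grip_force: 50.0
```

>>> arm_command(moves=[[[0,0,0.01],[0,0,0],0],[[0,0,0.02],[0,0,0],0],[[0,0,0.03],[0,0,0],0],[[0,0,0.04],[0,0,0],0],[[0,0,0.04],[0,0,0],0]])

```text
time: 20.35
tool_pos: [0.5307, -0.1984, 0.0693]
tool_rot: [3.14, -0.004, 2.934]
contact_force: [0.7, -0.2, -1.3]
opening: 0.0142
grip_force: 50.0
```

```bash
python3 -c "
from h import *
delta([.5313,-.2,.0705],2.933)
for n in('side','top'):
    im,m=snap(n,'r2_'+n); h=cv2.cvtColor(im,cv2.COLOR_RGB2HSV); o,_=load(n+'1'); d=np.abs(im[:,:,::-1].astype(int)-o).max(2)>25
    u,v=proj(m,[.5916,-.2121,.093]); print(n,u,v); x0,y0=int(u)-32,int(v)-25
    k=(cv2.inRange(h,(10,110,110),(30,255,255))>0)
    for y in range(y0,y0+52): print(y,''.join(('#' if q else '+') if r else ('o' if q else '.') for q,r in zip(k[y,x0:x0+64],d[y,x0:x0+64])))
    print(x0)
"
```

```text
t 20.35 pos [ 0.5307 -0.1984  0.0693] rot [ 3.14  -0.004  2.934] op 0.0142 grip 50.0 F [ 0.7 -0.2 -1.3] q [-0.49  0.56  1.58  0.    1.01 -1.86]
 shift [-0.001  -0.0015 -0.0012] ('turn', array([ 0.001, -0.004,  0.001]))
side 348.6800513987244 263.88942324758966
238 ++++++++.ooo++++++....o.........................................
239 ++++++++.##oo#++++..............................................
240 +++++++++...ooo+++...................................o..........
241 +++++++++..+.##.+...............................................
242 ++++++++.....##.+.............................o.................
243 +++++++......##..............................ooo................
244 +++++........o#..............................oo.................
245 ++++.+++++++............................................o.......
246 ....++++++++..........................................oo.o......
247 +++++++++++.+.........................................ooo.......
248 +++++++++++...............oooo###oooo..................oo.......
249 ++++++++++.+............o###############o.......................
250 +++++++
[... 5685 characters left out ...]
++++++
204 +++++++..++######+++++++++++++++++++++++++++++++++++++++++++++++
205 ++++++...++#####++++++++++++++++++++++++++++++++++++++++++++++++
206 ++++++..+.++####++++++++++++++++++++++++++++++++++++...+++++++++
207 ++++++.++.++####+++++++++++++++++++++++++++++++++++..++.++++++++
208 ++++++.+++.+####++++++++++++++++++++++++++++++++++....+.++++++++
209 ++++++.+++.++###+++++++++++++++++++++++++++++++++++...++.+++++++
210 +++++++....++##++++++++++++++++++++++++++++++++++++...+++.++++++
211 ++++++++++..++#+++++++++++++++++++++++++++++++++++++..+++.++++++
212 +++++++++++.+++++++++++++++++++++++++++++++++++++++++..+++.+++++
213 ++++++++++..++++++++++++++++++++++++++++++++++++++++++.+++.+++++
390
```

Side mask: ring spans columns 328.5–371, rows 248–281.5, centre (349.7,264.8) against a predicted (348.7,263.9). Next I check tilt against a level ring, then lower.

```bash
python3 -c "
from h import *
_,m=load('r2_side')
def box(c,tilt):
    a=np.linspace(0,2*np.pi,200); d=np.array([-.98,.2,0]);n=np.array([.2,.98,0]); P=[]
    for zz in(-.004,.004):
        for t in a: P.append(proj(m,np.array(c)+.0395*(np.cos(t)*(d*np.cos(tilt)+np.array([0,0,np.sin(tilt)]))+np.sin(t)*n)+[0,0,zz]))
    P=np.array(P); i,j=P[:,0].argmin(),P[:,0].argmax(); return np.round([*P[i],*P[j],P[:,1].min(),P[:,1].max()],1)
for t in(-.1,0,.1): print(t,box([.5916,-.2121,.092],t))
print('obs 328.5 265 371 265 248 281.7')
"
```

```text
-0.1 [326.8 264.4 370.8 262.  248.7 281.2]
0 [326.7 262.7 370.8 263.7 248.6 281.3]
0.1 [326.8 261.1 370.6 265.3 248.3 281.6]
obs 328.5 265 371 265 248 281.7
```

>>> arm_command(moves=[[[0,0,0.008],[0,0,0],0],[[0,0,0.016],[0,0,0],0],[[0,0,0.024],[0,0,0],0],[[0,0,0.032],[0,0,0],0],[[0,0,0.036],[0,0,0],0]])

```text
time: 20.95
tool_pos: [0.5312, -0.1993, 0.0342]
tool_rot: [3.141, -0.002, 2.933]
contact_force: [-0.2, 0.5, -1.9]
opening: 0.0143
grip_force: 50.0
```

>>> arm_command(moves=[[[0,0,0.003],[0,0,0],0],[[0,0,0.006],[0,0,0],0],[[0,0,0.007],[0,0,0],0],[[0,0,0.007],[0,0,0],0],[[0,0,0.007],[0,0,0],0]])

```text
time: 21.45
tool_pos: [0.5319, -0.1996, 0.0286]
tool_rot: [-3.142, 0.0, 2.933]
contact_force: [0.2, -0.1, -1.4]
opening: 0.0145
grip_force: 50.0
```

>>> arm_command(moves=[[[0,0,0],[0,0,0],0],[[0,0,0],[0,0,0],0],[[0,0,0],[0,0,0],0],[[0,0,0],[0,0,0],0],[[0,0,0],[0,0,0],0]])

```text
time: 21.95
tool_pos: [0.5317, -0.1995, 0.0284]
tool_rot: [3.142, 0.0, 2.933]
contact_force: [0.9, -0.6, -0.6]
opening: 0.0141
grip_force: 50.0
```

```bash
python3 -c "
from h import *
delta([.5313,-.2,.0263],2.933)
im,m=snap('side','r3_side'); h=cv2.cvtColor(im,cv2.COLOR_RGB2HSV); k=(cv2.inRange(h,(10,110,110),(30,255,255))>0)
o,_=load('side4'); d=np.abs(im[:,:,::-1].astype(int)-o).max(2)>25
for z in(.044,.049,.054): print(z,proj(m,[.5916,-.2121,z]))
for y in range(255,315): print(y,''.join(('#' if q else '+') if r else ('o' if q else '.') for q,r in zip(k[y,310:392],d[y,310:392])))
"
```

```text
t 21.95 pos [ 0.5317 -0.1995  0.0284] rot [3.142 0.    2.933] op 0.0141 grip 50.0 F [ 0.9 -0.6 -0.6] q [-0.49  0.61  1.62  0.    0.91 -1.86]
 shift [ 0.0003 -0.0005  0.0021] ('turn', array([ 0.,  0., -0.]))
0.044 (np.float64(348.36252921292873), np.float64(283.7919221369016))
0.049 (np.float64(348.3939632035472), np.float64(281.82161898532024))
0.054 (np.float64(348.42561096807646), np.float64(279.83791634477654))
255 +++++++++++++++.+++++++++..................oooooooooooooo.........................
256 +++++++++++++++.+++++++++.................ooooooo.oooooo..............o...........
257 +++++++++++++++.##++++++...................ooooooo.ooo..................o.........
258 +++++++++++++++#####++++.....o...........ooooooo.oooo...................o.........
259 +++++++++++++++#o####.+...................ooo....oooo..................o.o........
260 +++++++++++++++..+####.....o......................ooo.................oooo........
261 +++++++++++++++..++o##............................oooo................oooo........
262 +++++++++++++++..+.+##............................oooo...............
[... 3837 characters left out ...]
....
307 .............ooooooooooooo##################oo######oo############ooooooooooo.....
308 .............oooooooooooooo##################o####ooo############oooooooooooo.....
309 ..............oooooooo####oo##################oooooo##########oooooooooo.ooo......
310 ..............oooooooo#########o############oooooo#########oooooooooo.oooooo......
311 ..............ooooooo##########ooo########oooooo########oooooooooo....oooo........
312 ..............ooooooo##################ooooooooo##o##oooooooooo......oooo.........
313 ...........ooooooooo#######################oooooooooooooooooo.+++....oooo.........
314 ........oooooooooooo######################oooooooooooooooo.+++++..oo.oooo.........
```

```bash
python3 -c "
from cell import robot
print(robot.hand_in())"
```

```text
the job is handed in; nothing more can be done
None
```

The job is handed in, result not reported back: the hold-down arm was seen lying on the medal, and the larger magnifying glass went over the books and is held level and still, lens about 36 mm above the medal and within about 1 mm of its centre by my measurements.

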